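Clamp a bearing housing on the magnetic chuck

TASK

Without lifting it off the plate, push the bearing housing across the magnetic chuck until its long side lies flush against the long back rail and its end is up against the short end rail. Then switch the magnet on by turning the black knob clockwise (seen from above) all the way to its end stop. Leave the housing home against both rails, and leave the other things on the bench alone.

Things in the scene. Friction and masses are not known exactly. Their poses are not given: they have to be found in the camera images.
- chuck: Green magnetic chuck fixed to the bench, flat steel plate on top at z 50 mm. Origin on the bench; x away from the robot, y left, z up. Free plate x -85 to 75, y -130 to 150 mm. Dark rails 12 mm above it: long back rail at the far side (face at x = 75, y -130 to 160), short end rail at the left end (face at y = 150, x -75 to 75). Knob end: y -260 to -130, top at 50 mm.
- seat (a point): The point on the plate's top surface where the housing's origin lies when it is home against both rails: x 53, y 95, z 50 mm in the chuck's frame; axes parallel to the chuck's.
- housing: Loose dark cast pillow-block bearing housing, about 0.7 kg, standing on the plate: foot 44 (its x) by 110 (its y) by 16 mm high; above its middle a rounded body 38 (x) by 60 mm (y), top at 68 mm, with a steel bearing whose bore runs along x. Origin at the centre of the foot's underside, z up. Symmetrical: either long side may face the back rail.
- knob_axis (a point): Fixed point on the knob's vertical turning axis, at mid-height of its bar (80 mm above the bench): x 0, y -195, z 80 mm in the chuck's frame; axes parallel to the chuck's.
- knob_nose (a point): Point in the black knob's bar, 45 mm from the turning axis, 80 mm above the bench; turns with the knob, its x points outward along the nose. The bar is 16 mm wide, its nose reaches 60 mm from the axis, its tail 28 mm; it stands 66 to 96 mm above the bench, on a round hub 46 mm wide (56 to 68 mm) and a fixed disc 60 mm wide (50 to 56 mm).
- magnet_knob (a joint): Knob angle in rad, growing clockwise seen from above; stays where left, takes about 0.12 N m. At 0 (off) the nose points away from the robot (0.27 rad clockwise of the chuck's +x); it turns through the right side (-y) to its end stop at 2.6 (on), pointing back towards the robot. A small steel pin beside the nose marks that end.
- oil_can: Bystander: upright metal can, 60 mm in diameter, 110 mm high, left of the chuck; origin at the centre of its underside.
- spanner: Bystander: steel spanner about 180 mm long, lying in front of the chuck; origin under its middle.
- chuck_key: Bystander: T-shaped lathe chuck key, about 100 mm long with a 110 mm cross bar, 18 mm high, lying beyond the back rail; origin under the cross bar.
- bush: Bystander: flanged brass bush, 52 mm in diameter, 45 mm high, standing beyond the back rail; origin at the centre of its underside.
Not all that is in view belongs to the job. What is shaped like the housing but green or red is not meant.

How it is judged:
By the outcome, as a careful person would: the job done as asked, in the order asked, and still so for the second after the job is handed in, with the robot touching nothing.
It also fails if it takes over 64 s, if anything falls off the work surface, if the arm or the gripper's body presses on something with over 40 N, if the wrist force passes 120 N, or if a joint passes its speed limit or range.

ROBOT

A 6-joint arm with a two-finger parallel gripper is mounted at the origin on the work surface. World frame = base frame: x ahead of the robot, y to its left, z up, the work surface at z = 0. Lengths are in m, angles in degrees, forces in N, time in s.
With the tool pointing down it reaches from about 0.35 to 0.875 m from the base axis. Payload 4.2 kg.
Tool frame: the origin (TCP) lies at the very end of the fingers, on their centre line; the grasp point (between the pads) lies 19 mm behind it (ctrl.grip_point_offset is the distance from the TCP to the grasp point, in m); z points along the fingers, x is the direction in which the jaws open and shut, and the axes are right-handed (so a half turn about z gives the same grasp; the last joint's range is limited). The gripper opens to 87 mm and grips with 3 to 60 N. Pads are 19 mm wide; open, the fingers measure 117 mm over their backs; the gripper's body (75 mm by 190 mm) begins 51 mm behind the grasp point.
Start: joints at [-56.23, 22.042, 0.453, 0, -68.411, -14.817], TCP at [0.203, -0.591, 0.223] pointing down, gripper open.
Joint ranges: [-179.83, 179.83], [-69.29, 118.12], [-61.27, 80.66], [-181.25, 117.63], [-171.15, -9.14], [-177.46, 177.46]. Speed limits (degrees/s): [159.86, 159.86, 180, 180, 180, 180].

INTERFACE

Orientations are given as [roll, pitch, yaw] about the fixed x, y, z axes, in that order (R = Rz(yaw) Ry(pitch) Rx(roll)).
In Python, from rig import status, capture, order, ctrl gives the robot as it stands.
- The arm moves only by the tool jog_arm, never from a script. Its argument "plan" is a list of rows, each a list of 3 entries, a list of its own where there are three numbers: the turn, a rotation vector about the tool's x, y, z in rad, then the shift along the tool's x, y, z in mm, then the closure in counts, from 0 (fully open) to 255 (shut). A call has 1 to 12 rows; each row is the pose to reach, as a shift and turn from the pose measured when the call began, along the tool's axes at that moment; what a row does not reach only later rows make up. A row lasts 1/12 s, in which the tool goes at most 41.7 mm and 7.16 degrees, less where a joint would pass 70% of its speed; a pose out of reach is approached as far as the arm can. A call with a gripper value outside its range is refused whole. The fingers move at their own pace and stop on an object; the grip force is fixed at half the most. Time passes only in rows, so rows that repeat a pose let the fingers close. It gives the time, the measured TCP pose, the force and the opening at its end, in the units of the state.
- status.get_state(): the state, without advancing time (a new reading comes with each control period).
- capture(name): name is "side" or "top" or "wrist"; returns a dict with "image" (400x640x3 uint8, red, green, blue), "depth" (400x640 float32, m along the optical axis (not along the pixel's ray), 0 where there is no reading), "intrinsics" (3x3 intrinsics, pixels), "k1" (the pictures are not rectified: a ray, as slopes to the right and down, at radius r is drawn at 1 + k1 r^2 times it, then the intrinsics apply), "R" (3x3) and "t" (3): a world point X has camera coordinates R X + t. Camera axes: x right, y down, z forward; pixel columns grow to the right and rows downward; lengths in m; the calibration is good to about 2 mm. A picture is of the moment at which its call begins.
- order.sign_off(): hands the job in, once; it reports no verdict.
The state is a dict: "t": time; "joints": joint angles; "qd": joint speeds; "joint_efforts": joint torques, N m; "position": TCP position; "eef_rot": TCP orientation; "force": force on the tool from outside, world axes, zero at the start; "ft_torque": the same for the moment, N m; "opening": opening from 0.0 (shut) to 1.0 (fully open).
Only numpy, scipy, OpenCV 4.12 (cv2) and the standard library are available. Lean on these libraries where they do the work, as an engineer would, in place of code of your own. Each camera call takes 0.05 s, during which the arm holds its last target. There are 200 camera calls.

## Working session

There is one attempt and no reset: what is moved stays moved. The work goes in short steps, Python scripts to look and compute and a tool call to move; the robot and the scene stay as the last step left them, time stands still between calls to the robot, and variables do not carry over. Pictures are saved under pics/ and viewed, about 8 in all and at most 12, crops included, and the job is handed in when it is done.

Besides the shell and the picture viewer there is one more tool, called after ">>>" as a command line: name --argument value ..., lists and objects as JSON in quotes. jog_arm: Moves the arm, as the interface text tells. Its arguments: {"type":"object","properties":{"plan":{"type":"array","items":{"type":"array"}}},"required":["plan"]}

```bash
ls; mkdir -p pics; cat > h.py <<'E'
from rig import status, capture, order, ctrl
import numpy as np, cv2
def save(c,n): cv2.imwrite('pics/'+n, c['image'][:,:,::-1])
def ray(c,u,v):
    K=c['intrinsics'];d=np.array([(u-K[0,2])/K[0,0],(v-K[1,2])/K[1,1]]);s=d.copy()
    for _ in range(20): s=d/(1+c['k1']*(s@s))
    return c['R'].T@np.r_[s,1], -c['R'].T@c['t']
def onz(c,u,v,z):
    r,o=ray(c,u,v); return o+r*(z-o[2])/r[2]
def dep(c,u,v):
    r,o=ray(c,u,v); return o+r*c['depth'][int(v),int(u)]
E
python3 - <<'E'
from h import *
s=status.get_state(); print({k:np.round(v,3).tolist() for k,v in s.items()})
a=capture('top');b=capture('side')
save(a,'top0.png');save(b,'side0.png')
for c in(a,b): print(-c['R'].T@c['t'])
E
```

```text
pics
{'t': 0.0, 'joints': [-56.23, 22.09, 0.382, -0.029, -68.411, -14.817], 'qd': [0.0, -0.073, 0.028, -0.067, 0.05, 0.045], 'joint_efforts': [-0.002, -39.067, 18.741, 4.22, 0.011, -0.0], 'position': [0.203, -0.591, 0.221], 'eef_rot': [-179.996, -0.121, 108.942], 'force': [0.226, 0.814, 0.219], 'ft_torque': [0.004, -0.009, -0.018], 'opening': 1.001}
[0.36438201 0.12417116 0.90763983]
[0.24612519 0.60586491 0.72571548]
```

View pics/top0.png

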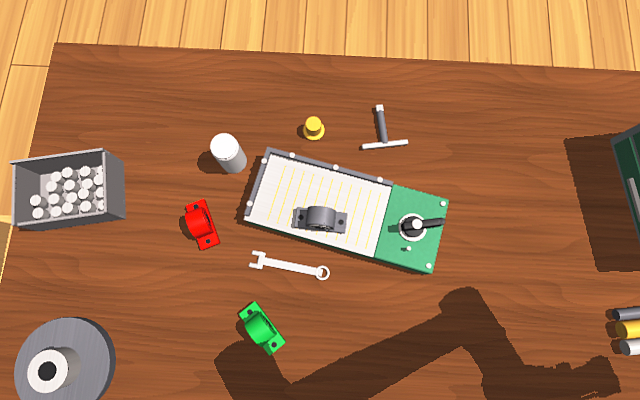

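View pics/side0.png

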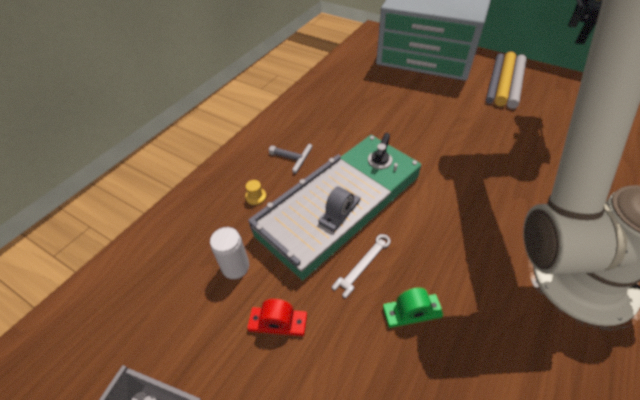

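The top view shows the housing at about (320,219) on the plate, the knob at (413,226) with its nose pointing right, and the back rail from (268,150) to (393,184). The spanner is in front of the chuck, the can at (228,152), and the red and green decoys are off to the left and front.

```bash
cat > m.py <<'E'
from h import *
a=capture('top');im=a['image'].astype(int)
hsv=cv2.cvtColor(a['image'],cv2.COLOR_RGB2HSV)
roi=np.zeros((400,640),np.uint8); roi[140:290,235:460]=1
white=((hsv[...,2]>170)&(hsv[...,1]<150)&(roi>0)).astype(np.uint8)
white=cv2.morphologyEx(white,cv2.MORPH_CLOSE,np.ones((5,5)))
cs,_=cv2.findContours(white,0,1); cnt=max(cs,key=cv2.contourArea)
P=np.array([onz(a,*p[0],.05)[:2] for p in cnt])*1000
r=cv2.minAreaRect(P.astype(np.float32)); print('plate',r, cv2.boxPoints(r).round(1).tolist())
g=((hsv[...,0]>50)&(hsv[...,0]<90)&(hsv[...,1]>100)&(roi>0)).astype(np.uint8)
cs,_=cv2.findContours(g,0,1); cnt=max(cs,key=cv2.contourArea)
ug=[p[0] for p in cnt]
P=np.array([onz(a,*p,.05)[:2] for p in ug])*1000
r=cv2.minAreaRect(P.astype(np.float32)); print('green',r, cv2.boxPoints(r).round(1).tolist())
# depth cloud
vs,us=np.mgrid[140:290,235:460]; 
C=np.array([dep(a,u,v) for u,v in zip(us.ravel(),vs.ravel())])*1000
np.save('cloud.npy',C); np.save('rgb.npy',a['image'][140:290,235:460].reshape(-1,3))
print('z hist',np.histogram(C[:,2],bins=[-20,-5,5,40,46,54,60,64,70,90,105,115,125,140]))
E
python3 m.py
```

```text
plate ((547.4824829101562, 85.89129638671875), (424.40771484375, 177.9086456298828), 76.93108367919922) [[412.79998779296875, -100.69999694824219], [586.0999755859375, -140.89999389648438], [682.0999755859375, 272.5], [508.79998779296875, 312.70001220703125]]
green ((507.94390869140625, -55.72505187988281), (128.5226593017578, 171.1775360107422), 76.82582092285156) [[410.0, -98.80000305175781], [576.5999755859375, -137.8000030517578], [605.9000244140625, -12.699999809265137], [439.29998779296875, 26.399999618530273]]
z hist (array([    4, 16985,  1417,   106, 11765,   530,   732,   902,   160,
         503,   250,   244,     0]), array([-20,  -5,   5,  40,  46,  54,  60,  64,  70,  90, 105, 115, 125,
       140]))
```

```bash
cat > m2.py <<'E'
from h import *
C=np.load('cloud.npy');rgb=np.load('rgb.npy')
th=np.radians(-13.1);ex=np.array([np.cos(th),np.sin(th)]);ey=np.array([-ex[1],ex[0]])
o=np.array([507.9,-55.7])-1*ex+195*ey; print('origin guess',o)
L=np.c_[(C[:,:2]-o)@ex,(C[:,:2]-o)@ey,C[:,2]]; np.save('L.npy',L)
z=L[:,2];pc=lambda A:np.percentile(A,[1,5,50,95,99],axis=0).round(1).tolist()
top=(z>47)&(z<53)&(abs(L[:,0])<100)&(L[:,1]>-280)&(L[:,1]<180); print('top',pc(L[top]))
rail=(z>58)&(z<66)&(L[:,1]>-120)
br=rail&(L[:,0]>60)&(L[:,1]<130);er=rail&(L[:,1]>140)&(L[:,0]<60)
print('back',pc(L[br]));print('end',pc(L[er]))
for lo in range(-120,130,50):
  m=br&(L[:,1]>lo)&(L[:,1]<lo+50);print(lo,m.sum(),np.median(L[m,0]) if m.any() else 0)
k=(z>50)&(L[:,1]<-135)&(abs(L[:,0])<80)
m=k&(z>78)&(z<102);print('bar',m.sum(),pc(L[m]))
m=k&(z>53.5)&(z<60);print('disc',m.sum(),cv2.minAreaRect(L[m][:,:2].astype(np.float32)))
m=k&(z>92)&(z<102); print(cv2.minAreaRect(L[m][:,:2].astype(np.float32)))
h=(z>57)&(L[:,0]<60)&(L[:,0]>-110)&(L[:,1]>-125)&(L[:,1]<135)
print('housing',h.sum(),pc(L[h]),cv2.minAreaRect(L[h][:,:2].astype(np.float32)))
m=h&(z<72);print('foot',m.sum(),cv2.minAreaRect(L[m][:,:2].astype(np.float32)))
m=h&(z>75);print('body',m.sum(),pc(L[m]),cv2.minAreaRect(L[m][:,:2].astype(np.float32)))
E
python3 m2.py
```

```text
origin guess [551.12302898 134.45196493]
top [[-80.5, -257.6, 47.4], [-75.2, -242.1, 48.1], [3.5, -69.1, 50.4], [74.3, 130.5, 52.5], [82.2, 145.5, 52.9]]
back [[77.9, -117.5, 58.5], [78.2, -108.5, 59.5], [82.6, 6.6, 62.6], [88.0, 118.0, 65.1], [88.9, 127.6, 65.8]]
end [[-70.6, 147.5, 58.4], [-65.3, 147.8, 59.4], [-1.7, 152.8, 62.8], [50.8, 206.6, 65.4], [58.2, 210.4, 65.8]]
-120 104 82.25699962633358
-70 115 82.87530572766028
-20 98 82.61228440621679
30 108 82.3215902369997
80 100 82.8191293405646
bar 376 [[-12.9, -250.7, 79.3], [-10.0, -246.5, 82.7], [7.5, -208.7, 96.0], [25.9, -173.5, 99.3], [29.2, -170.6, 100.6]]
disc 269 ((1.553131103515625, -198.1946258544922), (116.21501922607422, 157.42193603515625), 86.8305435180664)
((9.166061401367188, -211.7489776611328), (17.11513900756836, 88.2656478881836), 22.858354568481445)
housing 1153 [[-64.9, -57.3, 61.4], [-60.4, -52.2, 64.2], [-41.1, -5.9, 93.5], [-18.4, 44.6, 118.3], [-11.7, 49.7, 120.0]] ((-37.715484619140625, -3.5600318908691406), (44.61113739013672, 109.85980987548828), 9.2147216796875)
foot 525 ((-37.715484619140625, -3.5600318908691406), (44.61113739013672, 109.85980987548828), 9.2147216796875)
body 625 [[-60.4, -33.8, 77.7], [-59.3, -30.3, 90.2], [-41.2, -5.0, 113.2], [-21.0, 21.4, 118.9], [-17.9, 25.2, 120.1]] ((-38.99025344848633, -3.741588592529297), (40.85097885131836, 59.67042922973633), 9.619938850402832)
```

```bash
cat > go.py <<'E'
# usage: go.py x y z(mm, chuck frame) [dyaw]  -> turn / shift in tool axes
import sys
from h import *
from scipy.spatial.transform import Rotation as R
th=np.radians(-13.1);ex=np.array([np.cos(th),np.sin(th)]);ey=np.array([-ex[1],ex[0]]);o=np.array([552.8,131.7])
s=status.get_state();T=R.from_euler('xyz',s['eef_rot'],degrees=True);p=np.array(s['position'])*1000
l=p[:2]-o;print('t',round(s['t'],2),'now',np.round([l@ex,l@ey,p[2]],1),'rot',np.round(s['eef_rot'],1),'F',np.round(s['force'],1),'Fch',np.round([s['force'][:2]@ex,s['force'][:2]@ey],1),'open',round(s['opening'],3),'q',np.round(s['joints'],0))
a=list(map(float,sys.argv[1:]))
for i in range(0,len(a),4):
    x,y,z,yaw=a[i:i+4]
    w=np.r_[o+x*ex+y*ey,z]
    G=R.from_euler('xyz',[180,0,76.9+yaw],degrees=True)
    print(a[i:i+4],'turn',(T.inv()*G).as_rotvec().round(3),'shift',T.inv().apply(w-p).round(1))
E
python3 go.py -92 -1 160 0
```

```text
t 0.15 now [-177.1 -782.9  221.7] rot [-1.800e+02 -1.000e-01  1.089e+02] F [-0.1 -0.  -1.2] Fch [-0.1 -0.1] open 1.0 q [-56.  22.   0.  -0. -68. -15.]
[-92.0, -1.0, 160.0, 0.0] turn [-0.001 -0.002  0.559] shift [617.5 487.   62.7]
```

>>> jog_arm --plan '[[[0,0,0.559],[617,487,62],94],[[0,0,0.559],[617,487,62],94],[[0,0,0.559],[617,487,62],94],[[0,0,0.559],[617,487,62],94],[[0,0,0.559],[617,487,62],94],[[0,0,0.559],[617,487,62],94],[[0,0,0.559],[617,487,62],94],[[0,0,0.559],[617,487,62],94],[[0,0,0.559],[617,487,62],94],[[0,0,0.559],[617,487,62],94],[[0,0,0.559],[617,487,62],94],[[0,0,0.559],[617,487,62],94]]'

```text
t: 1.15
position: [0.3656, -0.1255, 0.184]
eef_rot: [-180.0, -0.1, 76.9]
force: [0.9, -0.3, -0.8]
opening: 0.635
```

```bash
python3 go.py -92 -1 160 0
```

```text
t 1.15 now [-124.  -292.9  184. ] rot [-1.80e+02 -1.00e-01  7.69e+01] F [ 0.9 -0.3 -0.8] Fch [ 0.9 -0.1] open 0.635 q [   5.    0.  -34.   -0.  -56. -108.]
[-92.0, -1.0, 160.0, 0.0] turn [-0.    -0.002  0.   ] shift [291.9  32.1  24.5]
```

>>> jog_arm --plan '[[[0,0,0],[292,32,24],94],[[0,0,0],[292,32,24],94],[[0,0,0],[292,32,24],94],[[0,0,0],[292,32,24],94],[[0,0,0],[292,32,24],94],[[0,0,0],[292,32,24],94],[[0,0,0],[292,32,24],94],[[0,0,0],[292,32,24],94],[[0,0,0],[292,32,24],94],[[0,0,0],[292,32,24],94],[[0,0,0],[292,32,24],94]]'

```text
t: 2.07
position: [0.4622, 0.1506, 0.1603]
eef_rot: [-179.9, -0.1, 76.9]
force: [0.3, -0.5, -0.6]
opening: 0.627
```

```bash
python3 go.py -92 -1 56 0; python3 - <<'E'
from h import *
save(capture('wrist'),'w1.png')
E
```

```text
t 2.07 now [-92.6  -2.2 160.3] rot [-1.799e+02 -1.000e-01  7.690e+01] F [ 0.3 -0.5 -0.6] Fch [ 0.4 -0.4] open 0.627 q [  37.   12.  -24.   -0.  -54. -140.]
[-92.0, -1.0, 56.0, 0.0] turn [-0.001 -0.001 -0.001] shift [  1.1   0.7 104.3]
```

View pics/w1.png

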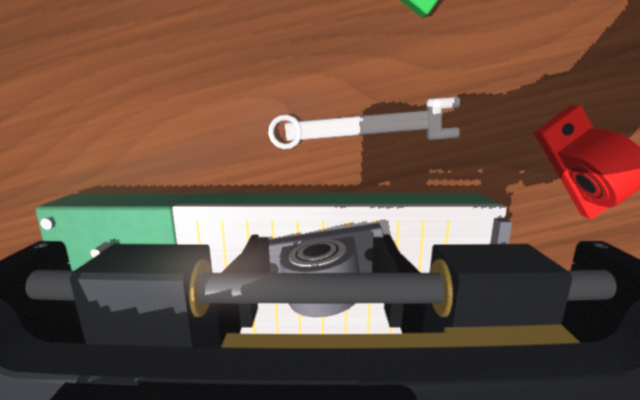

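```bash
python3 - <<'E'
from h import *
c=capture('wrist');K=c['intrinsics']
th=np.radians(-13.1);ex=np.array([np.cos(th),np.sin(th)]);ey=np.array([-ex[1],ex[0]]);o=np.array([552.8,131.7])
loc=lambda w:np.round([(w[:2]*1000-o)@ex,(w[:2]*1000-o)@ey,w[2]*1000],1)
def pr(x,y,z):
    w=np.r_[o+x*ex+y*ey,z]/1000; q=c['R']@w+c['t'];s=q[:2]/q[2];s=s*(1+c['k1']*(s@s));return (K[:2,:2]@s+K[:2,2]).round(0)
print('cam',loc(-c['R'].T@c['t']))
for p in [(-85,-130,50),(-92,-2,160),(-92,-37,160),(-75,150,62),(-40,-1,50)]: print(p,pr(*p))
for uv in [(174,206),(498,206),(40,206),(384,222),(390,235)]: print(uv,loc(onz(c,*uv,.05)),loc(onz(c,*uv,.066)))
E
```

```text
cam [-168.3   -2.5  321.7]
(-85, -130, 50) [172. 207.]
(-92, -2, 160) [321. 255.]
(-92, -37, 160) [255. 255.]
(-75, 150, 62) [501. 222.]
(-40, -1, 50) [322. 255.]
(174, 206) [ -86.  -128.5   50. ] [ -90.8 -121.    66. ]
(498, 206) [-85.6 151.8  50. ] [-90.4 142.7  66. ]
(40, 206) [ -86.  -251.7   50. ] [ -90.8 -237.    66. ]
(384, 222) [-71.3  52.9  50. ] [-77.   49.6  66. ]
(390, 235) [-59.1  58.8  50. ] [-65.6  55.2  66. ]
```

The wrist view confirms the chuck frame: the plate corner at (174,206) comes out at (-86,-128). The housing's near corner at (384,222) is clear of the fingers. Next I go down and push.

>>> jog_arm --plan '[[[0,0,0],[1,-2,35],94],[[0,0,0],[1,-2,70],94],[[0,0,0],[1,-2,100],94],[[0,0,0],[1,-2,104],94],[[0,0,0],[1,-2,104],94],[[0,0,0],[1,-2,104],94],[[0,0,0],[1,-2,104],94]]'

```text
t: 2.75
position: [0.4622, 0.1526, 0.0588]
eef_rot: [179.8, -0.3, 76.8]
force: [-1.6, -0.6, 0.5]
opening: 0.633
```

```bash
python3 go.py -40 -1 56 0 35 -1 56 0
```

```text
t 2.75 now [-93.   -0.2  58.8] rot [179.8  -0.3  76.8] F [-1.6 -0.6  0.5] Fch [-1.4 -1. ] open 0.633 q [  37.   20.  -31.   -0.  -39. -141.]
[-40.0, -1.0, 56.0, 0.0] turn [ 0.003 -0.005 -0.001] shift [-0.8 53.   2.9]
[35.0, -1.0, 56.0, 0.0] turn [ 0.003 -0.005 -0.001] shift [ -0.7 128.    3.1]
```

>>> jog_arm --plan '[[[0.003,-0.005,0],[-1,9,2],94],[[0.003,-0.005,0],[-1,18,2],94],[[0.003,-0.005,0],[-1,27,2],94],[[0.003,-0.005,0],[-1,36,2],94],[[0.003,-0.005,0],[-1,45,2],94],[[0.003,-0.005,0],[-1,54,2],94],[[0.003,-0.005,0],[-1,63,2],94],[[0.003,-0.005,0],[-1,72,2],94],[[0.003,-0.005,0],[-1,81,2],94],[[0.003,-0.005,0],[-1,90,2],94],[[0.003,-0.005,0],[-1,98,2],94],[[0.003,-0.005,0],[-1,104,2],94]]'

```text
t: 3.75
position: [0.5631, 0.127, 0.057]
eef_rot: [-179.8, 0.1, 76.8]
force: [-4.8, 2.7, 3.7]
opening: 0.629
```

```bash
python3 go.py 20 -1 57 0
```

```text
t 3.75 now [11.1 -2.2 57. ] rot [-1.798e+02  1.000e-01  7.680e+01] F [-4.8  2.7  3.7] Fch [-5.3  1.5] open 0.629 q [  29.   27.  -18.   -0.  -45. -132.]
[20.0, -1.0, 57.0, 0.0] turn [-0.003  0.002 -0.002] shift [1.2 8.9 0. ]
```

>>> jog_arm --plan '[[[0,0,0],[1,3,0],94],[[0,0,0],[1,6,0],94],[[0,0,0],[1,8,0],94],[[0,0,0],[1,10,0],94],[[0,0,0],[1,10,0],94]]'

```text
t: 4.17
position: [0.5718, 0.1252, 0.0569]
eef_rot: [-179.6, 0.2, 76.7]
force: [-6.8, 2.1, 3.7]
opening: 0.629
```

>>> jog_arm --plan '[[[0,0,0],[0,1,0],94],[[0,0,0],[0,2,0],94],[[0,0,0],[0,2,0],94]]'

```text
t: 4.42
position: [0.5719, 0.125, 0.0569]
eef_rot: [-179.4, 0.3, 76.7]
force: [-9.7, 4.6, 5.6]
opening: 0.628
```

```bash
python3 go.py; python3 - <<'E'
from h import *
c=capture('top');cv2.imwrite('pics/t2.png',cv2.resize(c['image'][130:290,230:460,::-1],None,fx=3,fy=3))
E
```

```text
t 4.42 now [20.1 -2.2 56.9] rot [-179.4    0.3   76.7] F [-9.7  4.6  5.6] Fch [-10.5   2.3] open 0.628 q [  28.   28.  -16.   -0.  -46. -131.]
```

View pics/t2.png

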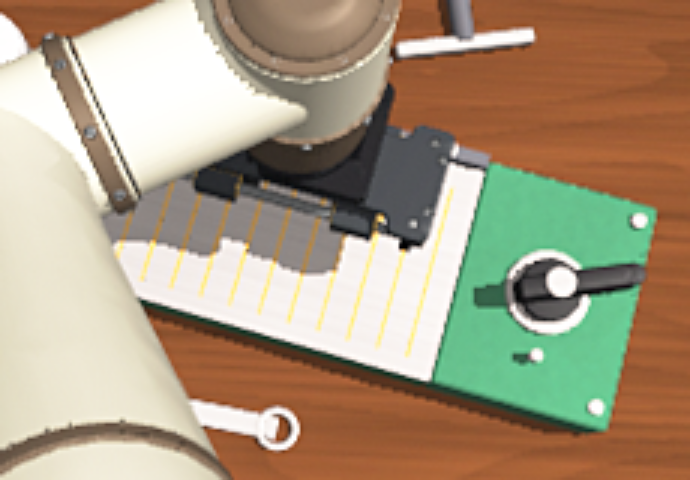

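```bash
python3 go.py 5 -2 57 0 0 -30 135 0 52 -85 135 0 52 -85 57 0
```

```text
t 4.47 now [20.1 -2.2 56.9] rot [-179.4    0.3   76.7] F [-9.9  5.1  5.4] Fch [-10.8   2.7] open 0.633 q [  28.   28.  -16.   -0.  -46. -131.]
[5.0, -2.0, 57.0, 0.0] turn [-0.01   0.005 -0.003] shift [  0.1 -15.1   0.1]
[0.0, -30.0, 135.0, 0.0] turn [-0.01   0.005 -0.003] shift [-28.3 -20.8 -77.7]
[52.0, -85.0, 135.0, 0.0] turn [-0.01   0.005 -0.003] shift [-83.1  31.3 -78. ]
[52.0, -85.0, 57.0, 0.0] turn [-0.01   0.005 -0.003] shift [-82.7  32.1  -0. ]
```

>>> jog_arm --plan '[[[-0.01,0.005,0],[0,-20,-1],94],[[-0.01,0.005,0],[0,-20,-1],255],[[-0.01,0.005,0],[-40,-20,-1],255],[[-0.01,0.005,0],[-83,-20,-1],255],[[-0.01,0.005,0],[-90,-20,-1],255],[[-0.01,0.005,0],[-88,-10,-1],255],[[-0.01,0.005,0],[-88,10,-1],255],[[-0.01,0.005,0],[-86,32,-1],255],[[-0.01,0.005,0],[-86,32,-1],255],[[-0.01,0.005,0],[-86,32,-1],255],[[-0.01,0.005,0],[-86,32,-1],255]]'

```text
t: 5.38
position: [0.5838, 0.0342, 0.0576]
eef_rot: [-180.0, -0.0, 76.7]
force: [-0.3, -0.4, 0.2]
opening: 0.028
```

```bash
python3 go.py 52 24 57 0
```

```text
t 5.38 now [ 52.3 -87.9  57.6] rot [-180.    -0.    76.7] F [-0.3 -0.4  0.2] Fch [-0.2 -0.4] open 0.028 q [  19.   28.  -17.   -0.  -45. -122.]
[52.0, 24.0, 57.0, 0.0] turn [-0.    -0.    -0.003] shift [111.9  -0.7   0.7]
```

>>> jog_arm --plan '[[[0,0,0],[9,0,0],255],[[0,0,0],[18,0,0],255],[[0,0,0],[27,0,0],255],[[0,0,0],[36,0,0],255],[[0,0,0],[45,0,0],255],[[0,0,0],[54,0,0],255],[[0,0,0],[63,0,0],255],[[0,0,0],[72,0,0],255],[[0,0,0],[81,0,0],255],[[0,0,0],[90,0,0],255],[[0,0,0],[97,0,0],255],[[0,0,0],[103,0,0],255]]'

```text
t: 6.38
position: [0.6072, 0.135, 0.0576]
eef_rot: [-179.9, 0.0, 76.7]
force: [-3.2, -4.9, 1.9]
opening: 0.008
```

>>> jog_arm --plan '[[[0,0,0],[2,0,0],255],[[0,0,0],[4,0,0],255],[[0,0,0],[6,0,0],255],[[0,0,0],[6,0,0],255]]'

```text
t: 6.72
position: [0.6086, 0.1412, 0.0576]
eef_rot: [-179.9, 0.0, 76.7]
force: [-1.9, -3.4, 2.2]
opening: 0.001
```

```bash
python3 go.py 52 24 57 0
```

```text
t 6.72 now [52.2 21.9 57.6] rot [-179.9    0.    76.7] F [-1.9 -3.4  2.2] Fch [-1.1 -3.8] open 0.001 q [  28.   31.  -11.   -0.  -48. -131.]
[52.0, 24.0, 57.0, 0.0] turn [-0.001  0.    -0.003] shift [ 2.1 -0.3  0.6]
```

>>> jog_arm --plan '[[[0,0,0],[1,0,0],255],[[0,0,0],[2,0,0],255],[[0,0,0],[3,0,0],255],[[0,0,0],[3,0,0],255]]'

```text
t: 7.05
position: [0.6093, 0.1441, 0.0576]
eef_rot: [-179.9, 0.0, 76.7]
force: [-1.9, -3.0, 2.6]
opening: 0.009
```

>>> jog_arm --plan '[[[0,0,0],[1,0,0],255],[[0,0,0],[2,0,0],255],[[0,0,0],[2,0,0],255]]'

```text
t: 7.3
position: [0.6098, 0.1461, 0.0576]
eef_rot: [-179.9, 0.0, 76.7]
force: [-1.9, -3.8, 2.1]
opening: 0.002
```

```bash
python3 go.py
```

```text
t 7.3 now [52.2 27.  57.6] rot [-179.9    0.    76.7] F [-1.9 -3.8  2.1] Fch [-1.  -4.1] open 0.002 q [  28.   31.  -11.   -0.  -48. -131.]
```

>>> jog_arm --plan '[[[0,0,0],[1,0,0],255],[[0,0,0],[2,0,0],255],[[0,0,0],[2,0,0],255]]'

```text
t: 7.55
position: [0.6103, 0.1482, 0.0576]
eef_rot: [-179.9, 0.0, 76.7]
force: [-2.4, -2.8, 1.8]
opening: 0.005
```

>>> jog_arm --plan '[[[0,0,0],[1,0,0],255],[[0,0,0],[2,0,0],255],[[0,0,0],[2,0,0],255]]'

```text
t: 7.8
position: [0.6106, 0.1496, 0.0576]
eef_rot: [-179.9, 0.1, 76.8]
force: [-1.9, -6.1, 2.2]
opening: 0.004
```

```bash
python3 go.py; python3 - <<'E'
from h import *
save(capture('side'),'s3.png')
c=cv2.imread('pics/s3.png');cv2.imwrite('pics/s3.png',cv2.resize(c[120:290,220:440],None,fx=3,fy=3))
E
```

```text
t 7.8 now [52.2 30.5 57.6] rot [-1.799e+02  1.000e-01  7.680e+01] F [-1.9 -6.1  2.2] Fch [-0.5 -6.4] open 0.004 q [  28.   31.  -10.   -0.  -49. -132.]
```

View pics/s3.png

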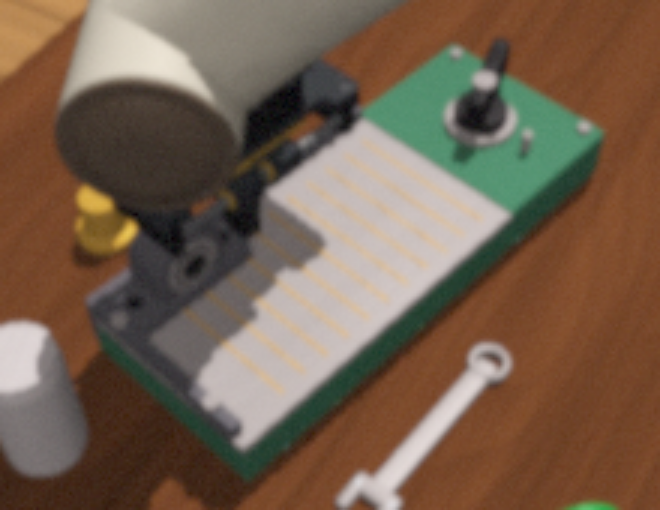

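The side crop shows the housing's foot meeting the end rail at about (150,330). The force is also rising, so one more small press should confirm contact.

>>> jog_arm --plan '[[[0,0,0],[1,0,0],255],[[0,0,0],[2,0,0],255],[[0,0,0],[2,0,0],255]]'

```text
t: 8.1
position: [0.6106, 0.1496, 0.0576]
eef_rot: [-179.8, 0.3, 76.7]
force: [-2.5, -9.6, 3.0]
opening: 0.008
```

```bash
python3 go.py 51 18 58 0 5 18 58 0 5 95 58 0 12 95 57 0
```

```text
t 8.1 now [52.2 30.6 57.6] rot [-179.8    0.3   76.7] F [-2.5 -9.6  3. ] Fch [-0.2 -9.9] open 0.008 q [  29.   31.  -10.    0.  -49. -132.]
[51.0, 18.0, 58.0, 0.0] turn [-0.003  0.005 -0.003] shift [-12.6  -1.1  -0.3]
[5.0, 18.0, 58.0, 0.0] turn [-0.003  0.005 -0.003] shift [-12.7 -47.1  -0.2]
[5.0, 95.0, 58.0, 0.0] turn [-0.003  0.005 -0.003] shift [ 64.3 -47.4  -0.6]
[12.0, 95.0, 57.0, 0.0] turn [-0.003  0.005 -0.003] shift [ 64.3 -40.4   0.4]
```

>>> jog_arm --plan '[[[0,0.005,0],[-13,-1,-1],255],[[0,0.005,0],[-15,-20,-1],255],[[0,0.005,0],[-15,-48,-1],255],[[0,0.005,0],[-15,-54,-1],94],[[0,0.005,0],[15,-52,-1],94],[[0,0.005,0],[45,-52,-1],94],[[0,0.005,0],[64,-50,-1],94],[[0,0.005,0],[64,-48,-1],94],[[0,0.005,0],[64,-44,0],94],[[0,0.005,0],[64,-40,0],94],[[0,0.005,0],[64,-36,0],94],[[0,0.005,0],[64,-36,0],94]]'

```text
t: 9.1
position: [0.5911, 0.2193, 0.0574]
eef_rot: [-179.9, -0.0, 76.7]
force: [0.8, 0.6, 0.6]
opening: 0.583
```

```bash
python3 go.py
```

```text
t 9.1 now [17.4 94.  57.4] rot [-179.9   -0.    76.7] F [0.8 0.6 0.6] Fch [0.6 0.8] open 0.583 q [  35.   31.  -10.   -0.  -49. -138.]
```

>>> jog_arm --plan '[[[0,0,0],[0,1,0],94],[[0,0,0],[0,2,0],94],[[0,0,0],[0,3,0],94],[[0,0,0],[0,4,0],94],[[0,0,0],[0,4,0],94]]'

```text
t: 9.52
position: [0.5934, 0.2178, 0.0574]
eef_rot: [-179.7, 0.1, 76.7]
force: [-4.7, -0.8, 2.9]
opening: 0.633
```

>>> jog_arm --plan '[[[0,0,0],[0,1,0],94],[[0,0,0],[0,2,0],94],[[0,0,0],[0,2,0],94]]'

```text
t: 9.77
position: [0.5935, 0.2176, 0.0574]
eef_rot: [-179.5, 0.1, 76.7]
force: [-7.8, 3.5, 4.3]
opening: 0.631
```

```bash
python3 go.py 5 90 57 0
```

```text
t 9.77 now [20.2 92.9 57.4] rot [-1.795e+02  1.000e-01  7.670e+01] F [-7.8  3.5  4.3] Fch [-8.4  1.6] open 0.631 q [  35.   32.   -9.   -0.  -49. -138.]
[5.0, 90.0, 57.0, 0.0] turn [-0.009  0.002 -0.004] shift [ -3.  -15.2   0.6]
```

```bash
python3 go.py 0 90 57 0 0 70 130 0 45 -224 130 0
```

```text
t 9.77 now [20.2 92.9 57.4] rot [-1.795e+02  1.000e-01  7.670e+01] F [-7.8  3.5  4.3] Fch [-8.4  1.6] open 0.631 q [  35.   32.   -9.   -0.  -49. -138.]
[0.0, 90.0, 57.0, 0.0] turn [-0.009  0.002 -0.004] shift [ -3.  -20.2   0.6]
[0.0, 70.0, 130.0, 0.0] turn [-0.009  0.002 -0.004] shift [-23.2 -20.7 -72.3]
[45.0, -224.0, 130.0, 0.0] turn [-0.009  0.002 -0.004] shift [-317.    25.4  -72. ]
```

>>> jog_arm --plan '[[[-0.009,0,0],[-1,-20,0],94],[[-0.009,0,0],[-1,-22,-15],94],[[-0.009,0,0],[-5,-22,-50],255],[[-0.009,0,0],[-30,-22,-72],255],[[-0.009,0,0],[-70,-22,-76],255],[[-0.009,0,0],[-110,-20,-76],255],[[-0.009,0,0],[-150,0,-76],255],[[-0.009,0,0],[-190,10,-76],255],[[-0.009,0,0],[-230,20,-76],255],[[-0.009,0,0],[-270,25,-76],255],[[-0.009,0,0],[-317,25,-76],255],[[-0.009,0,0],[-317,25,-76],255]]'

```text
t: 10.77
position: [0.5442, -0.1016, 0.134]
eef_rot: [180.0, 0.2, 76.4]
force: [-0.2, -0.0, 0.1]
opening: 0.026
```

```bash
python3 go.py 45 -224 130 0; python3 - <<'E'
from h import *
c=capture('top');cv2.imwrite('pics/t4.png',cv2.resize(c['image'][130:290,230:460,::-1],None,fx=3,fy=3,interpolation=cv2.INTER_CUBIC))
E
```

```text
t 10.77 now [  44.5 -229.1  134. ] rot [180.    0.2  76.4] F [-0.2 -0.   0.1] Fch [-0.2 -0.1] open 0.026 q [   6.   20.  -17.    0.  -53. -110.]
[45.0, -224.0, 130.0, 0.0] turn [ 0.     0.003 -0.01 ] shift [5.2 0.5 4. ]
```

View pics/t4.png

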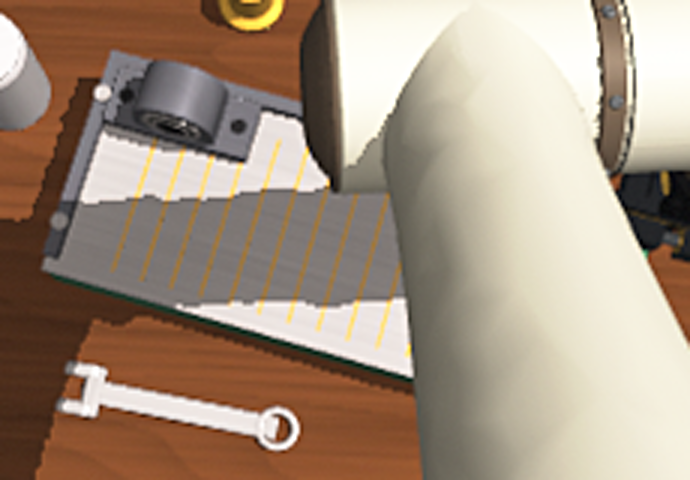

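The top crop shows the housing in the corner with no plate visible between it and either rail. Foot corners are at (104,135) and (248,160). I'll check these numerically and look at the knob with the wrist camera.

```bash
python3 - <<'E'
from h import *
th=np.radians(-13.1);ex=np.array([np.cos(th),np.sin(th)]);ey=np.array([-ex[1],ex[0]]);o=np.array([552.8,131.7])
loc=lambda w:np.round([(w[:2]*1000-o)@ex,(w[:2]*1000-o)@ey,w[2]*1000],1)
c=capture('top')
for u,v,z in [(264.7,175,.066),(312.7,183.3,.066),(248.5,163,.062)]: print(loc(onz(c,u,v,z)))
save(capture('wrist'),'w5.png')
E
```

```text
[ 21.1 143.9  66. ]
[32.3 37.8 66. ]
[ 38.4 187.8  62. ]
```

View pics/w5.png

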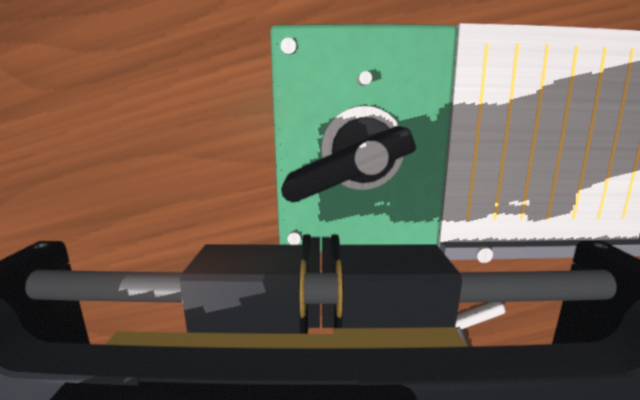

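The eyeballed left corner disagrees with the right one (21 against 32 mm), so I'll measure the near edge properly.

```bash
python3 - <<'E'
from h import *
th=np.radians(-13.1);ex=np.array([np.cos(th),np.sin(th)]);ey=np.array([-ex[1],ex[0]]);o=np.array([552.8,131.7])
a=capture('top')
K=a['intrinsics']
for x,y,z in [(31,40,66),(31,150,66),(75,40,66),(31,150,62)]:
    w=np.r_[o+x*ex+y*ey,z]/1000;q=a['R']@w+a['t'];s=q[:2]/q[2];s=s*(1+a['k1']*(s@s));p=K[:2,:2]@s+K[:2,2];print((x,y,z),'crop',((p-[230,130])*3).round(0))
vs,us=np.mgrid[140:200,250:340]
C=np.array([dep(a,u,v) for u,v in zip(us.ravel(),vs.ravel())])*1000
L=np.c_[(C[:,:2]-o)@ex,(C[:,:2]-o)@ey,C[:,2]]
m=(L[:,2]>58)&(L[:,2]<125)
for y in range(36,150,8):
    k=m&(abs(L[:,1]-y)<4)&(L[:,0]<70); print(y,k.sum(),L[k,0].min().round(1) if k.any() else None, end=' | ')
b=m&(L[:,2]>100)&(L[:,0]<75)
print('\nbody',cv2.minAreaRect(L[b][:,:2].astype(np.float32)))
im=cv2.cvtColor(a['image'],cv2.COLOR_RGB2GRAY)
cv2.imwrite('pics/t6.png',cv2.resize(a['image'][140:200,250:330,::-1],None,fx=8,fy=8,interpolation=cv2.INTER_NEAREST))
E
```

```text
(31, 40, 66) crop [245. 161.]
(31, 150, 66) crop [100. 120.]
(75, 40, 66) crop [262. 105.]
(31, 150, 62) crop [101. 122.]
36 1 64.4 | 44 68 31.9 | 52 65 32.4 | 60 65 32.2 | 68 124 31.9 | 76 97 31.4 | 84 97 32.0 | 92 95 31.7 | 100 91 31.9 | 108 83 32.2 | 116 73 32.1 | 124 39 32.2 | 132 48 32.0 | 140 61 31.9 | 148 98 -35.7 | 
body ((52.61672592163086, 94.953125), (55.40713882446289, 40.622108459472656), 88.52897644042969)
```

View pics/t6.png

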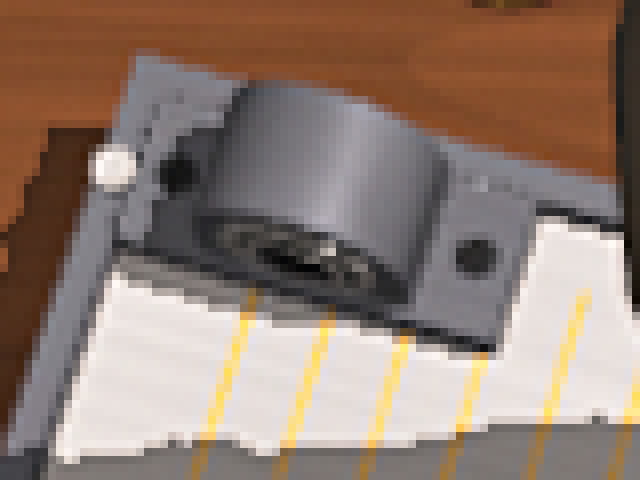

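The measured near edge is constant at x = 32 mm and the body centre is at (52.6, 95.0), so the housing is home. My earlier left corner was a shadow. The wrist view showed the knob nose tip at (290,190) and the pin at (365,77), so the knob is next.

>>> jog_arm --plan '[[[0,0.003,-0.01],[5,0,20],255],[[0,0.003,-0.01],[5,0,45],255],[[0,0.003,-0.01],[5,0,59],255],[[0,0.003,-0.01],[5,0,59],255],[[0,0.003,-0.01],[5,0,59],255]]'

```text
t: 11.38
position: [0.5478, -0.0903, 0.0748]
eef_rot: [180.0, -0.0, 77.4]
force: [-0.2, 0.0, -0.1]
opening: 0.008
```

```bash
python3 go.py $(python3 -c "
from math import *
for d in range(67,172,8):
    f=radians(d);print(42*cos(f)+19*sin(f),-195-42*sin(f)+19*cos(f),75,0)")
```

```text
t 11.38 now [  45.4 -217.4   74.8] rot [180.   -0.   77.4] F [-0.2  0.  -0.1] Fch [-0.2 -0. ] open 0.008 q [   7.   24.  -20.   -0.  -46. -110.]
[33.900299612145865, -226.23731240370628, 75.0, 0.0] turn [ 0.001 -0.     0.009] shift [ -8.8 -11.6  -0.2]
[29.222990593798166, -230.651322847193, 75.0, 0.0] turn [ 0.001 -0.     0.009] shift [-13.1 -16.3  -0.2]
[23.976889304201315, -234.37142084423772, 75.0, 0.0] turn [ 0.001 -0.     0.009] shift [-16.8 -21.6  -0.2]
[18.26410513760553, -237.32519891887682, 75.0, 0.0] turn [ 0.001 -0.     0.009] shift [-19.7 -27.3  -0.2]
[12.195830939617924, -239.45516514076016, 75.0, 0.0] turn [ 0.001 -0.     0.009] shift [-21.8 -33.4  -0.2]
[5.8901787649427355, -240.7198621401795, 75.0, 0.0] turn [ 0.001 -0.     0.009] shift [-23.  -39.7  -0.2]
[-0.5301190394130195, -241.0946740286126, 75.0, 0.0] turn [ 0.001 -0.     0.009] shift [-23.3 -46.2  -0.2]
[-6.940098679668083, -240.57230551899332, 75.0, 0.0] turn [ 0.001 -0.     0.009] shift [-22.7 -52.6  -0.2]
[-13.214997193368632, -239.16292392017607, 75.0, 0.0] turn [ 0.001 -0.     0.009] shift [-21.3 -58.8  -0.2]
[-19.232680818536785, -236.89396124183398, 75.0, 0.0] turn [ 0.001 -0.     0.009] shift [-18.9 -64.8  -0.2]
[-24.87602218842229, -233.8095802615942, 75.0, 0.0] turn [ 0.001 -0.     0.009] shift [-15.8 -70.4  -0.2]
[-30.03518008246601, -229.96981494680574, 75.0, 0.0] turn [ 0.001 -0.     0.009] shift [-11.9 -75.6  -0.2]
[-34.6097373607155, -225.4494019616526, 75.0, 0.0] turn [ 0.001 -0.     0.009] shift [ -7.4 -80.1  -0.2]
[-38.510655469231395, -220.3363260029973, 75.0, 0.0] turn [ 0.001 -0.     0.009] shift [ -2.2 -84.   -0.2]
```

>>> jog_arm --plan '[[[0,0,0],[-9,-12,0],255],[[0,0,0],[-13,-16,0],255],[[0,0,0],[-17,-22,0],255],[[0,0,0],[-20,-27,0],255],[[0,0,0],[-22,-33,0],255],[[0,0,0],[-23,-40,0],255],[[0,0,0],[-23,-46,0],255],[[0,0,0],[-23,-53,0],255],[[0,0,0],[-21,-59,0],255],[[0,0,0],[-19,-65,0],255],[[0,0,0],[-16,-70,0],255],[[0,0,0],[-16,-70,0],255]]'

```text
t: 12.38
position: [0.474, -0.0905, 0.0747]
eef_rot: [-179.9, 0.0, 77.4]
force: [0.6, 0.0, 0.4]
opening: 0.004
```

```bash
python3 go.py $(python3 -c "
from math import *
for d in [147,151,155,159,163,166,170]:
    f=radians(d);print(round(42*cos(f)+19*sin(f),1),round(-195-42*sin(f)+19*cos(f),1),75,0)"); python3 - <<'E'
from h import *
c=capture('wrist');save(c,'w7.png')
E
```

```text
t 12.38 now [ -26.4 -234.3   74.7] rot [-179.9    0.    77.4] F [0.6 0.  0.4] Fch [0.6 0.2] open 0.004 q [   9.   18.  -30.   -0.  -42. -111.]
[-24.9, -233.8, 75.0, 0.0] turn [-0.002  0.001  0.009] shift [ 0.4  1.5 -0.3]
[-27.5, -232.0, 75.0, 0.0] turn [-0.002  0.001  0.009] shift [ 2.3 -1.1 -0.3]
[-30.0, -230.0, 75.0, 0.0] turn [-0.002  0.001  0.009] shift [ 4.3 -3.5 -0.3]
[-32.4, -227.8, 75.0, 0.0] turn [-0.002  0.001  0.009] shift [ 6.5 -5.9 -0.3]
[-34.6, -225.4, 75.0, 0.0] turn [-0.002  0.001  0.009] shift [ 8.9 -8.1 -0.3]
[-36.2, -223.6, 75.0, 0.0] turn [-0.002  0.001  0.009] shift [10.7 -9.7 -0.3]
[-38.1, -221.0, 75.0, 0.0] turn [-0.002  0.001  0.009] shift [ 13.4 -11.6  -0.3]
```

View pics/w7.png

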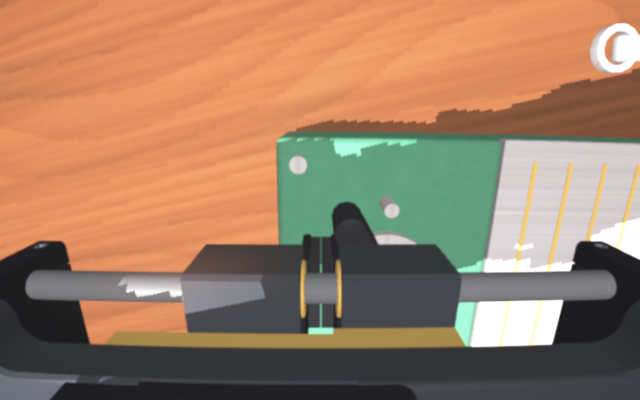

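The knob has turned with the finger: its nose tip is at (345,210) and the pin at (391,209), so a few more degrees remain. I'll keep going.

>>> jog_arm --plan '[[[0,0,0],[2,-1,0],255],[[0,0,0],[4,-3,0],255],[[0,0,0],[6,-6,0],255],[[0,0,0],[9,-8,0],255],[[0,0,0],[9,-8,0],255]]'

```text
t: 12.85
position: [0.4675, -0.0798, 0.0743]
eef_rot: [-179.8, 0.1, 77.4]
force: [1.5, -2.3, -0.2]
opening: 0.005
```

>>> jog_arm --plan '[[[0,0,0],[1,-1,0],255],[[0,0,0],[2,-2,0],255],[[0,0,0],[2,-2,0],255]]'

```text
t: 13.1
position: [0.4674, -0.0791, 0.0745]
eef_rot: [-180.0, 0.2, 77.5]
force: [6.7, -13.2, -4.5]
opening: 0.004
```

>>> jog_arm --plan '[[[0,0,0],[2,-1,0],255],[[0,0,0],[3,-2,0],255],[[0,0,0],[3,-2,0],255]]'

```text
t: 13.35
position: [0.4674, -0.0788, 0.0746]
eef_rot: [179.9, 0.4, 77.7]
force: [7.8, -22.3, -5.5]
opening: 0.006
```

```bash
python3 go.py
```

```text
t 13.35 now [ -35.5 -224.3   74.6] rot [179.9   0.4  77.7] F [  7.8 -22.3  -5.5] Fch [ 12.7 -19.9] open 0.006 q [  10.   17.  -32.    1.  -41. -113.]
```

The force jumped to about 23 N with no movement, at the predicted stop angle of about 165°. I'll back away and check.

>>> jog_arm --plan '[[[0,0,0],[-6,3,0],255],[[0,0,0],[-18,3,0],255],[[0,0,0],[-25,3,-10],255],[[0,0,0],[-30,3,-40],255],[[0,0,0],[-40,3,-80],255],[[0,0,0],[-80,0,-110],255],[[0,0,0],[-120,0,-120],255],[[0,0,0],[-160,0,-130],255],[[0,0,0],[-200,0,-130],255],[[0,0,0],[-240,0,-130],255],[[0,0,0],[-260,0,-130],255],[[0,0,0],[-260,0,-130],255]]'

```text
t: 14.35
position: [0.4097, -0.3345, 0.2057]
eef_rot: [-180.0, 0.4, 77.4]
force: [0.5, 0.2, -0.6]
opening: 0.007
```

```bash
python3 go.py; python3 - <<'E'
from h import *
th=np.radians(-13.1);ex=np.array([np.cos(th),np.sin(th)]);ey=np.array([-ex[1],ex[0]]);o=np.array([552.8,131.7])
a=capture('top')
cv2.imwrite('pics/t8.png',cv2.resize(a['image'][100:290,190:460,::-1],None,fx=2.9,fy=2.9,interpolation=cv2.INTER_CUBIC))
vs,us=np.mgrid[140:290,250:460]
C=np.array([dep(a,u,v) for u,v in zip(us.ravel(),vs.ravel())])*1000
L=np.c_[(C[:,:2]-o)@ex,(C[:,:2]-o)@ey,C[:,2]];z=L[:,2]
m=(z>90)&(z<103)&(L[:,1]<-140)&(L[:,1]>-260)&(abs(L[:,0])<80)
print('bar',m.sum(),cv2.minAreaRect(L[m][:,:2].astype(np.float32)))
b=(z>100)&(z<125)&(L[:,0]<75)&(L[:,1]>40)
print('body',cv2.minAreaRect(L[b][:,:2].astype(np.float32)))
for y in range(44,146,16):
    k=(z>58)&(abs(L[:,1]-y)<4)&(L[:,0]<70); print(y,L[k,0].min().round(1),end=' | ')
E
```

```text
t 14.35 now [ -33.7 -486.5  205.7] rot [-180.     0.4   77.4] F [ 0.5  0.2 -0.6] Fch [0.4 0.4] open 0.007 q [-21.  13. -15.   0. -62. -81.]
bar 349 ((-13.70755386352539, -199.0816650390625), (87.3250961303711, 18.63524055480957), 17.598962783813477)
body ((52.943641662597656, 94.93980407714844), (55.261314392089844, 40.47503662109375), 89.8197021484375)
44 31.6 | 60 31.9 | 76 32.4 | 92 32.4 | 108 32.0 | 124 32.3 | 140 32.0 |
```

View pics/t8.png

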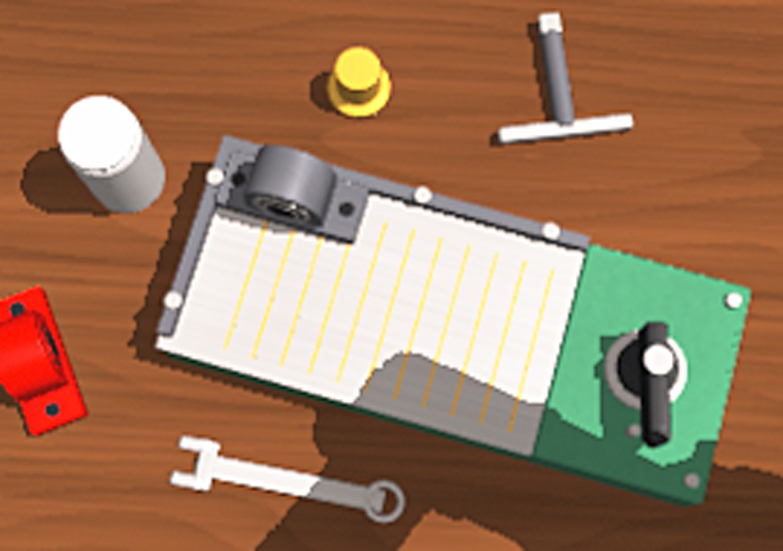

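```bash
python3 -c "
from h import *
print(order.sign_off())"
```

```text
the job is handed in; nothing more can be done
None
```

The housing is home against both rails and the magnet knob is turned clockwise to its end stop. I handed the job in at about 14.4 s, with the arm clear of everything.

I pushed the housing along the plate into the back rail with two spread fingers. Then I pushed its end against the short end rail with the fingers closed, and pressed it once more against the back rail. After that I turned the knob with the closed fingers.

**Housing:** In the last top view its near edge is at x ≈ 32 mm along its whole length, where 31 is expected. The body's centre is at (52.9, 94.9) mm, against the target of (53, 95). Contact forces against the rails were about 10 N.

**Knob:** At the end, about 23 N on the nose moved it no further, which is far more than its own friction. The nose was beside the pin. The camera puts it at 2.56 rad instead of 2.6. That 2° difference is within what the camera can resolve, so I took the force stop as the proof.

**Bystanders:** The can, spanner, chuck key and bush look unmoved in the picture; I did not measure them.

One check disagreed along the way: a foot corner I read by eye suggested the housing was tilted by about 6°. That turned out to be its shadow, and the depth measurement showed it flush.

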